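# Put the bearing in the parts case and walk its sticky shutter shut

## Robot

A 7-joint arm with a two-finger parallel gripper is mounted at the origin on a cart in front of the work surface, level with it; the furniture and walls round the work are solid. World frame = base frame: x ahead of the robot, y to its left, z up, the work surface at z = 0. Lengths are in m, angles in rad, forces in N, time in s.
With the tool pointing down it reaches from about 0.4 to 0.85 m from the base axis. Payload 10.4 kg.
Tool frame: the origin (TCP) lies midway between the tips of the shut fingers; the grasp point (between the pads) lies 19 mm behind it (manip.pinch_z is the distance from the TCP to the grasp point, in m); y points along the fingers, x is the direction in which the jaws open and shut, and the axes are right-handed (so a half turn about y gives the same grasp; the last joint's range is limited). The gripper opens to 85 mm and grips with 20 to 120 N. Pads are 22 mm wide; open, the fingers measure 114 mm over their backs; the gripper's body (76 mm by 85 mm) begins 54 mm behind the grasp point. The pads swing forward as they close: fully open they stand 13 mm farther back than shut.
Start: joints at [-1.328, 0.332, -0.065, 1.46, 0.022, 1.35, -0.088], TCP at [0.164, 0.603, 0.231] pointing down, gripper open.
Joint ranges: [-2.6, 2.6], [-0.5, 2.12], [-1.47, 1.34], [0.16, 2.42], [-1.27, 4.41], [0.06, 2.06], [-2.6, 2.6]. Speed limits (rad/s): [2.22, 2.22, 2.79, 2.79, 3.14, 3.14, 3.14].

## Interface

Orientations are given as a unit quaternion [x, y, z, w].
In Python, from workcell import manip gives the robot as it stands.
- The arm moves only by the shell command python3 -m pendant 'ROWS' [OPENING] [FORCE]. ROWS is a JSON object of lists of equal length, an entry for each row: "offset": the shift along the tool's x, y, z scaled (see below), a list of three; "turn": the turn, a rotation vector about the tool's x, y, z scaled (see below), a list of three. A call has 1 to 12 rows; each row is the pose to reach, as a shift and turn from the pose measured when the call began, along the tool's axes at that moment; what a row does not reach only later rows make up. The controller multiplies each number of a shift by 200 mm and each number of a turn by 45 degrees. A row lasts 1/8 s, in which the tool goes at most 62.5 mm and 10.7 degrees, less where a joint would pass 70% of its speed; a pose out of reach is approached as far as the arm can. A call with a number of a shift or a turn outside -1 to 1 is refused whole. A call with a gripper value outside its range is refused whole. OPENING is the opening in per cent of the stroke, from 0 (shut) to 100 (fully open), set as the call begins (- or left out, the last holds). The fingers move at their own pace and stop on an object; FORCE is the grip in N (left out, the last holds). Time passes only in rows, so rows that repeat a pose let the fingers close. It gives the time, the measured TCP pose, the force and the opening at its end, in the units of the state.
- manip.get_obs(): the state, without advancing time (a new reading comes with each control period).
- manip.camera(name): name is "scene" or "top" or "wrist"; returns (picture, depth): 400x640x3 uint8, red, green, blue; 400x640 float32, m along the optical axis (not along the pixel's ray), 0 where there is no reading.
- manip.camera_model(name): a dict with "intrinsics" (3x3 intrinsics, pixels), "R" (3x3) and "t" (3): a world point X has camera coordinates R X + t; the wrist camera has in their place "tool_from_camera" (4x4, takes a point from camera to tool coordinates, whose origin is the TCP and whose axes are the tool frame's). Camera axes: x right, y down, z forward; pixel columns grow to the right and rows downward; lengths in m; the calibration is good to about 2 mm. A picture is of the moment at which its call begins: read the wrist's pose just before it. camera_model takes no time and is no camera call.
- manip.hand_in(): hands the job in, once; it reports no verdict.
The state is a dict: "clock": time; "joint_pos": joint angles; "joint_velocities": joint speeds; "tau": joint torques, N m; "position": TCP position; "ee_rot": TCP orientation; "ft_force": force on the tool from outside, world axes, zero at the start; "torque": the same for the moment, N m; "grip_width": opening from 0.0 (shut) to 1.0 (fully open).
Only numpy, scipy, OpenCV 4.12 (cv2) and the standard library are available. Lean on these libraries where they do the work, as an engineer would, in place of code of your own. Each camera call takes 0.05 s, during which the arm holds its last target. There are 200 camera calls.

## Task

Put the ball bearing away: lay it flat in the open bay of the low grey parts case, then slide the case's shutter shut over it by pushing its two studs in turn; it binds as soon as one end runs ahead, and then do not force it (over 22 N spoils the track) but go to the other stud. When it is shut, press first its left and then its right end firmly home against the rubber closing strip in the far wall (about 15 N, for a moment each), and leave the gear, the tape roll and the spark plug where they are.

Things in the scene. Friction and masses are not known exactly. Their poses are not given: they have to be found in the camera images.
- bearing_center (a point): Centre (half-way up) of the loose ball bearing: plain steel ring, 47 mm across, 14 mm high, lying flat on the bench with its axis upright. It can be gripped across its 47 mm from above, also inside the bay.
- case: Grey metal parts case fixed to the bench: 208 mm long (its x = -100 to +108 mm, the shutter's travel), 280 mm wide (y), 36 mm high. Origin on its underside, z up. A fixed half cover spans x = -100 to -10 mm; the far wall's inner face is at x = +96. Side lips (beyond y = +-106) hold the shutter down. Cover, lips and walls end 36 mm above the bench, screw heads 38; fingers pass freely over the cover above that.
- case_bay (a point): Middle of the bay's floor, 55 mm ahead (+x) of the case's origin and 4 mm above the bench. The bay is 196 mm wide (y = +-98 mm); while the shutter is open, its clear opening reaches from the shutter's front edge to the far wall, at first 72 to 78 mm, less the closing strip (1.5 to 15.5 mm, its underside 22 mm above the bench). A bearing lying flat on its floor is clear of the shutter.
- shutter: Loose aluminium panel that slides out from under the half cover along the case's +x to close the bay: 106 mm along travel, 230 mm wide over black end shoes, 6 mm thick, 0.25 to 0.45 kg, underside 24 mm above the bench. Origin: middle of its front edge, underside; x = closing, y = left. Its rear edge stays under the cover, so push its two studs. Each shoe is only 50 mm long.
- front_left (a point): Point on top of the shutter's front edge, 85 mm left (+y) of its middle. Home when it meets the closing strip. The shoes have 2 to 3.6 mm of side play in all, which differs from case to case: a push at one stud turns the shutter about its far end and runs freely (1 to 5 N) until, skewed by 2 to 6 degrees, it binds.
- front_right (a point): The same, 85 mm right (-y) of the shutter's middle. Once bound, the shutter yields no more at that stud and the force climbs steeply; a push at the other stud frees it, turns it back and carries it on.
- strip_holder: Fixed holder of the closing strip, in the case's far wall: origin at the middle of the wall's inner face (96 mm ahead of the case's origin), 27 mm above the bench. The strip, a black rubber bar 190 mm wide and 9 mm high, stands 1.5 to 15.5 mm out of the wall, parallel to it. Its setting differs each time and is not given: the shutter is home where its push meets the strip, which does not yield.
- sleeve_left: Freely turning steel sleeve, 16 mm in diameter, 27 mm high, on the shutter's upright left (+y) stud; push the shutter here. Origin: its centre, 46 mm above the bench, 14 mm behind the front edge, 85 mm left of the shutter's middle. The stud's top is 62 mm above the bench. Push slowly (30 mm/s or less), for against the strip or in a bind the force climbs steeply.
- sleeve_right: The same on the right (-y) stud, 85 mm right of the shutter's middle.
- gear_1: Bystander: flat toothed gear, 68 mm across, 18 mm high, on the bench; it and the bearing may have changed places. Origin at the centre of its underside.
- tape_roll: Bystander: roll of white tape lying flat, 83 mm across, 24 mm high, on the bench. Origin at the centre of its underside.
- spark_plug: Bystander: small spark plug, 72 mm long, 16 mm high, lying on the bench. Origin at the centre of its underside.
Things that resemble listed ones, but are neither listed nor needed, are in the scene too. What is shaped like the part that bears bearing_center but brown is not meant.

How it is judged:
On the way, in this order (a step that is already met when the one before it is completed fails the run):
1. the bearing lies flat in the bay, released (x of bearing_center in the frame of case between 0.02 and 0.075 m and y of bearing_center in the frame of case between -0.085 and 0.085 m and z of bearing_center in the frame of case below 0.016 m and angle between bearing_center's own z axis and vertical below 0.15 rad and linear speed of bearing below 0.02 m/s and contact force between the fingers and bearing below 0.5 N), for 0.2 s.
2. the left end is pressed home: the fingers push at the left sleeve and the shutter bears on the closing strip with 9 N or more (contact force between shutter and strip_holder above 9 N and contact force between the fingers and sleeve_left above 4 N), for 0.05 s.
3. then the right end is pressed home: the fingers push at the right sleeve and the shutter bears on the closing strip with 9 N or more (contact force between shutter and strip_holder above 9 N and contact force between the fingers and sleeve_right above 4 N), for 0.05 s.
At the end, for the whole second after the job is handed in: The bearing lies flat on the bay floor and the shutter is shut, at rest, flat in its track and square to 0.03 rad, with front_left and front_right at most 17 mm short of the inner face of the far wall (the strip stands 1.5 to 15.5 mm out of it) (x of bearing_center in the frame of case between 0.02 and 0.075 m and y of bearing_center in the frame of case between -0.085 and 0.085 m and z of bearing_center in the frame of case below 0.016 m and angle between bearing_center's own z axis and vertical below 0.15 rad and linear speed of bearing below 0.02 m/s and x of each of front_left, front_right in the frame of case above 0.079 m and z of each of front_left, front_right in the frame of case below 0.034 m and angle between the x axis of shutter and the x axis of case, either way round below 0.03 rad and linear speed of shutter below 0.01 m/s); the robot touches nothing.
It fails at once if the shutter is pushed with more than 22 N (contact force between any of the fingers, the arm and shutter above 22 N).
It fails at once if the gear, the tape roll or the spark plug is moved by more than 30 mm (distance of any of gear_1, tape_roll, spark_plug from where it was at the start of the episode above 0.03 m).
It also fails if it takes over 72 s, if anything falls off the work surface, if the arm or the gripper's body presses on something with over 40 N, if the wrist force passes 120 N, or if a joint passes its speed limit or range.

## Working session

There is one attempt and no reset: what is moved stays moved. The work goes in short steps, Python scripts to look and compute and a shell command to move; the robot and the scene stay as the last step left them, time stands still between calls to the robot, and variables do not carry over. Pictures are saved under pics/ and viewed, about 8 in all and at most 12, crops included, and the job is handed in when it is done.

```bash
mkdir -p pics; ls; python3 - <<'E'
from workcell import manip
import cv2,numpy as np
o=manip.get_obs();print(o)
for n in("scene","top"):
    p,d=manip.camera(n);cv2.imwrite(f"pics/{n}0.png",p[:,:,::-1]);np.savez(f"/tmp/{n}0.npz",p=p,d=d)
    m=manip.camera_model(n);print(n,m)
print(manip.camera_model("wrist"),manip.pinch_z)
E
```

```text
pics
{'clock': 0.0, 'joint_pos': array([-1.32760057,  0.33291142, -0.06469604,  1.46095846,  0.02158973,
        1.34990263, -0.08848144]), 'joint_velocities': array([-2.11844461e-03, -6.44674633e-04,  1.96816503e-05, -1.04749994e-03,
       -4.82906397e-05,  1.83322451e-03, -8.36949752e-04]), 'tau': array([-3.36164030e-04, -6.25422406e+01,  4.88517154e-02, -3.91621435e+01,
        1.61111739e-02,  9.58986551e-03, -8.45286934e-06]), 'position': array([0.1640767 , 0.60267867, 0.23048304]), 'ee_rot': array([ 0.56217248,  0.42894307, -0.42975079, -0.56150174]), 'ft_force': array([-0.92219759, -0.08717864, -0.50535346]), 'torque': array([-0.05552374, -0.00129847,  0.03942605]), 'grip_width': 0.9987576284847582}
scene {'intrinsics': array([[363.41208857,   0.        , 309.95153455],
       [  0.        , 363.41208857, 202.8035611 ],
       [  0.        ,   0.        ,   1.        ]]), 'R': array([[ 0.74260569, -0.66971996, -0.00345807],
       [-0.32682493, -0.35787684, -0.87470545],
       [ 0.58457014,  0.65069143, -0.48464256]]), 't': array([-0.48385133,  0.17001985,  0.81471433])}
top
[... 213 characters left out ...]
02737848],
       [-0.98038976,  0.01865547, -0.1961833 ],
       [ 0.19660253,  0.02418504, -0.98018495]]), 't': array([-0.10421644,  0.53277509,  0.91255265])}
{'intrinsics': array([[351.61039601,   0.        , 322.23072652],
       [  0.        , 351.61039601, 205.77046216],
       [  0.        ,   0.        ,   1.        ]]), 'tool_from_camera': array([[ 9.99999327e-01, -1.13338625e-03,  2.47067965e-04,
        -1.44287540e-03],
       [-5.38029333e-04, -2.64480796e-01,  9.64390802e-01,
        -1.43529298e-01],
       [-1.02768254e-03, -9.64390286e-01, -2.64481228e-01,
         6.60206052e-02],
       [ 0.00000000e+00,  0.00000000e+00,  0.00000000e+00,
         1.00000000e+00]])} 0.0187
```

View pics/top0.png

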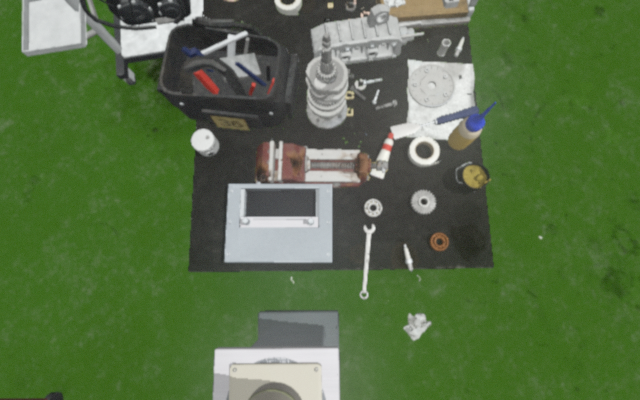

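View pics/scene0.png

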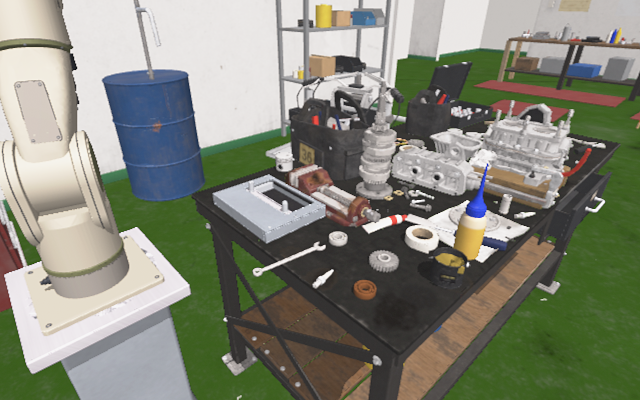

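Top view: bearing at (373,208), gear (424,202), brown decoy (440,241), tape roll (424,150), spark plug (408,257), case centred at about (279,223) with its opening away from the robot, studs about (248,223) and (314,222). Scene view agrees.

```bash
cat > h.py <<'E'
import numpy as np,cv2
from workcell import manip
from scipy.spatial.transform import Rotation as Ro
def ray(m,uv,z):
    K,R,t=m["intrinsics"],m["R"],m["t"]
    d=R.T@np.linalg.solve(K,[uv[0],uv[1],1]);c=-R.T@t
    return c+d*(z-c[2])/d[2]
def wm(o):  # wrist camera model as R,t
    m=dict(manip.camera_model("wrist"));T=np.eye(4);T[:3,:3]=Ro.from_quat(o["ee_rot"]).as_matrix();T[:3,3]=o["position"]
    W=np.linalg.inv(T@m["tool_from_camera"]);m["R"],m["t"]=W[:3,:3],W[:3,3];return m
def proj(m,X):
    p=m["intrinsics"]@(m["R"]@np.asarray(X)+m["t"]);return p[:2]/p[2]
def delta(X,o=None,yaw=None):
    """offset (units) in tool axes to bring TCP to X"""
    o=o or manip.get_obs();R=Ro.from_quat(o["ee_rot"]).as_matrix()
    return R.T@(np.asarray(X)-o["position"])/0.2
E
python3 - <<'E'
from h import *
o=manip.get_obs();print(Ro.from_quat(o["ee_rot"]).as_matrix().round(3))
D=np.load('/tmp/top0.npz');p=D['p'];m=manip.camera_model("top")
g=cv2.cvtColor(p,cv2.COLOR_RGB2GRAY);hsv=cv2.cvtColor(p,cv2.COLOR_RGB2HSV)
r=g[195:222,360:388];mask=((r>90)*255).astype('uint8')
c=max(cv2.findContours(mask,0,2)[0],key=cv2.contourArea);(x,y),rad=cv2.minEnclosingCircle(c);print('bearing',x+360,y+195,rad,ray(m,(x+360,y+195),.014))
cs=np.zeros_like(g);cs[178:268,218:338]=((g>100)*255)[178:268,218:338]
# drop the vise (reddish)
cs[hsv[...,1]>60]=0
c=max(cv2.findContours(cs,0,2)[0],key=cv2.contourArea);q=cv2.boxPoints(cv2.minAreaRect(c));print(q)
W=np.array([ray(m,u,.036) for u in q]);print(W.round(4),W.mean(0))
for u in [(225,184),(332,184),(332,263),(224,262)]: print('c',ray(m,u,.036).round(4))
for n,u in dict(gear=(424,202),tape=(424,150),plug=(408,257),sl=(248,222),sr=(314,222)).items(): print(n,ray(m,u,.06 if n[0]=='s' else .015).round(4))
cv2.imwrite('pics/c1.png',cv2.resize(p[170:275,210:390,::-1],None,fx=4.4,fy=4.4,interpolation=cv2.INTER_CUBIC))
E
```

```text
[[ 0.263 -0.    -0.965]
 [ 0.965 -0.001  0.263]
 [-0.001 -1.    -0.   ]]
bearing 372.7209300994873 207.4418601989746 9.826197624206543 [ 0.50871705 -0.26121301  0.014     ]
[[224. 178.]
 [337. 178.]
 [337. 262.]
 [224. 262.]]
[[ 0.5936  0.1413  0.036 ]
 [ 0.5873 -0.1659  0.036 ]
 [ 0.364  -0.1605  0.036 ]
 [ 0.3682  0.1329  0.036 ]] [ 0.47826236 -0.01305517  0.036     ]
c [0.5767 0.1379 0.036 ]
c [ 0.5709 -0.1521  0.036 ]
c [ 0.3617 -0.1476  0.036 ]
c [0.3682 0.1329 0.036 ]
gear [ 0.5209 -0.3998  0.015 ]
tape [ 0.6679 -0.4101  0.015 ]
plug [ 0.3748 -0.3478  0.015 ]
sl [0.4686 0.0675 0.06  ]
sr [ 0.4657 -0.1033  0.06  ]
```

View pics/c1.png

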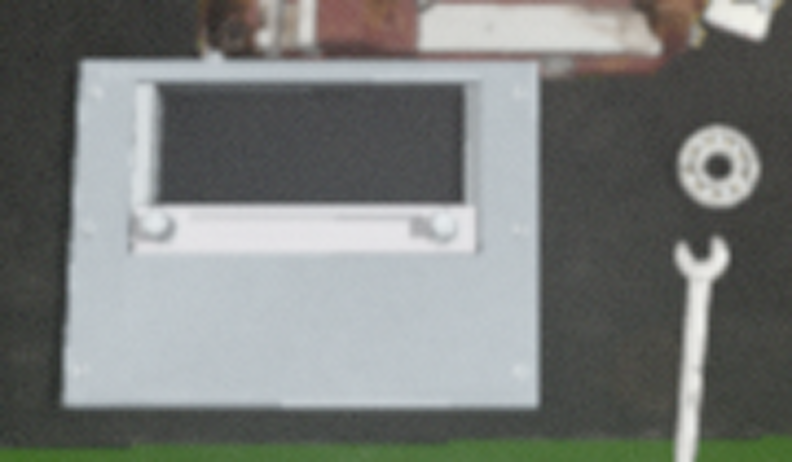

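Crop: case corners at about (80,62),(540,62),(540,405),(64,405), bay dark between rows 82 and 205, studs at (155,222) and (442,224), bearing at (718,166). Case yaw ≈ -0.02, origin ≈ (0.465,-0.0075). Moving now.

```bash
python3 -m pendant '{"offset":[[-0.25,0,-0.25],[-0.5,0,-0.5],[-0.75,0,-0.75],[-1,0,-1],[-1,0,-1],[-1,0,-1]],"turn":[[0,-0.1,0],[0,-0.2,0],[0,-0.31,0],[0,-0.31,0],[0,-0.31,0],[0,-0.31,0]]}' 90 40; python3 -c "
from h import *
print(Ro.from_quat(manip.get_obs()['ee_rot']).as_matrix().round(3),delta([.49,-.261,.2]))"
```

```text
clock: 0.85
position: [0.306, 0.355, 0.2309]
ee_rot: [0.507, 0.493, -0.494, -0.506]
ft_force: [-0.3, 0.7, 0.3]
grip_width: 0.898
[[ 0.027 -0.    -1.   ]
 [ 1.    -0.001  0.027]
 [-0.001 -1.     0.   ]] [-3.05394462  0.15864327 -1.00214987]
```

```bash
python3 -m pendant '{"offset":[[-0.3,0,-0.2],[-0.6,0,-0.4],[-0.9,0,-0.6],[-1,0,-0.6],[-1,0,-0.6]],"turn":[[0,0,0],[0,0,0],[0,0,0],[0,0,0],[0,0,0]]}' 
python3 -m pendant '{"offset":[[-0.3,0,-0.1],[-0.6,0,-0.2],[-0.9,0,-0.3],[-1,0,-0.35],[-1,0,-0.35]],"turn":[[0,0,0],[0,0,0],[0,0,0],[0,0,0],[0,0,0]]}' 
python3 -m pendant '{"offset":[[-0.3,0.1,0],[-0.6,0.2,0],[-0.9,0.3,0],[-1,0.4,0],[-1,0.4,0],[-1,0.4,0]],"turn":[[0,0,0],[0,0,0],[0,0,0],[0,0,0],[0,0,0],[0,0,0]]}' 
cat > look.py <<'E'
from h import *
import sys
o=manip.get_obs();p,d=manip.camera("wrist");m=wm(o);cv2.imwrite(sys.argv[1],p[:,:,::-1]);np.savez('/tmp/w.npz',p=p,d=d)
print(o['position'],proj(m,[.509,-.261,.014]) )
E
python3 look.py pics/w1.png
```

```text
clock: 1.48
position: [0.4216, 0.1495, 0.2312]
ee_rot: [0.508, 0.492, -0.492, -0.507]
ft_force: [0.1, 0.4, 0.4]
grip_width: 0.897
clock: 2.1
position: [0.4858, -0.0528, 0.2313]
ee_rot: [0.509, 0.491, -0.492, -0.508]
ft_force: [1.2, 1.0, -0.1]
grip_width: 0.898
clock: 2.85
position: [0.4802, -0.2503, 0.1519]
ee_rot: [0.508, 0.492, -0.493, -0.507]
ft_force: [-0.8, 0.4, 0.4]
grip_width: 0.897
[ 0.4802259  -0.25034191  0.15190878] [312.70772417 226.67627127]
```

View pics/w1.png

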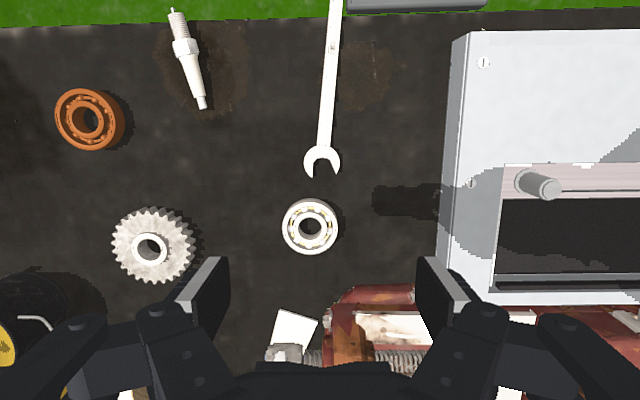

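Wrist view: bearing at (310,226), clear of wrench (322,165), gear (150,248) and vise below; fingers at the bottom.

```bash
python3 - <<'E'
from h import *
p=np.load('/tmp/w.npz')['p'];m=wm(manip.get_obs())
g=cv2.cvtColor(p,cv2.COLOR_RGB2GRAY)[190:265,270:350]
for th in(90,110,140):
    c=max(cv2.findContours(((g>th)*255).astype('uint8'),0,2)[0],key=cv2.contourArea);(x,y),r=cv2.minEnclosingCircle(c)
    B=ray(m,(x+270,y+190),.011);print(x+270,y+190,r,B)
# case features: right-stud top, outer edge corners
for n,u,z in (('rstud',(531,178),.062),('near-right corner',(469,32),.036),('farR',(493,304),.036)): print(n,ray(m,u,z).round(4))
print(delta([B[0],B[1],0.0]))
E
```

```text
309.5 226.2249984741211 28.610422134399414 [ 0.50988318 -0.26400275  0.011     ]
309.4690704345703 226.26141357421875 28.56513786315918 [ 0.5099151  -0.26403046  0.011     ]
309.5497703552246 226.66608810424805 28.142807006835938 [ 0.5102811  -0.26397637  0.011     ]
rstud [ 0.463  -0.1108  0.062 ]
near-right corner [ 0.3668 -0.1497  0.036 ]
farR [ 0.5741 -0.1134  0.036 ]
[-0.06183776  0.7613061  -0.15121384]
```

```bash
python3 -m pendant '{"offset":[[-0.05,0.2,-0.12],[-0.062,0.45,-0.15],[-0.062,0.65,-0.15],[-0.062,0.72,-0.15],[-0.062,0.76,-0.151],[-0.062,0.76,-0.151],[-0.062,0.76,-0.151]],"turn":[[0,0,0],[0,0,0],[0,0,0],[0,0,0],[0,0,0],[0,0,0],[0,0,0]]}' 90 40
python3 -m pendant '{"offset":[[0,0,0],[0,0,0],[0,0,0],[0,0,0],[0,0,0],[0,0,0]],"turn":[[0,0,0],[0,0,0],[0,0,0],[0,0,0],[0,0,0],[0,0,0]]}' 30 40
python3 -m pendant '{"offset":[[0,-0.1,0],[0,-0.3,0],[0,-0.55,0],[0,-0.7,0],[0,-0.7,0]],"turn":[[0,0,0],[0,0,0],[0,0,0],[0,0,0],[0,0,0]]}' 
python3 -c "
from h import *
print(delta([.523,-.009,.14]))"; python3 look.py pics/w2.png
```

```text
clock: 3.78
position: [0.5112, -0.2642, 0.0016]
ee_rot: [0.509, 0.493, -0.492, -0.506]
ft_force: [-0.2, -0.4, 0.3]
grip_width: 0.901
clock: 4.53
position: [0.5117, -0.2643, 0.0027]
ee_rot: [0.509, 0.493, -0.492, -0.506]
ft_force: [-1.1, 2.5, 10.0]
grip_width: 0.522
clock: 5.15
position: [0.5124, -0.265, 0.1461]
ee_rot: [0.51, 0.494, -0.491, -0.505]
ft_force: [-0.7, 0.0, -1.5]
grip_width: 0.526
[ 1.28116846  0.02730851 -0.01409353]
[ 0.51237115 -0.26501473  0.14607976] [329.4237916  189.05836896]
```

```bash
python3 -m pendant '{"offset":[[0.3,0,0],[0.6,0,0],[0.85,0,0],[1,0,0],[1,0,0]],"turn":[[0,0,0],[0,0,0],[0,0,0],[0,0,0],[0,0,0]]}'
python3 -m pendant '{"offset":[[0.2,0,0],[0.28,0,0],[0.28,0,0],[0.28,0,0]],"turn":[[0,0,0],[0,0,0],[0,0,0],[0,0,0]]}'; python3 look.py pics/w3.png
```

```text
clock: 5.82
position: [0.5171, -0.0616, 0.143]
ee_rot: [0.508, 0.494, -0.493, -0.505]
ft_force: [0.6, -0.2, -0.7]
grip_width: 0.523
clock: 6.32
position: [0.5184, -0.0074, 0.1428]
ee_rot: [0.508, 0.494, -0.493, -0.505]
ft_force: [-0.1, 0.5, -0.6]
grip_width: 0.527
[ 0.51840252 -0.0074035   0.14283264] [  5.58436557 192.2013292 ]
```

View pics/w3.png

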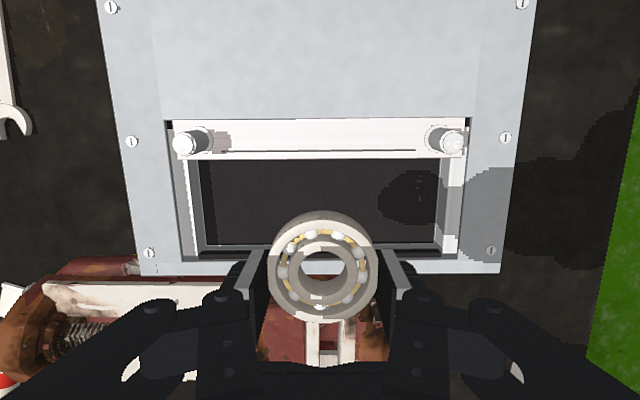

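Bearing held level (323,265). Cover edge at row ~119, shutter front edge ~row 158, stud tops (184,145) right and (453,143) left, far wall outer edge ~row 272.

```bash
python3 - <<'E'
from h import *
m=wm(manip.get_obs())
for n,u,z in (('coverR',(170,120),.036),('coverL',(465,118),.036),('frontR',(205,159),.030),('frontL',(440,155),.030),('sR',(184,145),.062),('sL',(453,143),.062),('wallR',(140,275),.036),('wallL',(500,272),.036),('inR',(205,250),.036),('inL',(435,249),.036),('lipR',(165,120),.036),('bayLowR',(212,243),.022),('bayLowL',(434,243),.022)): print(n,ray(m,u,z).round(4))
print(delta([.523,-.009,.004]))
E
```

```text
coverR [ 0.4566 -0.1127  0.036 ]
coverL [0.4612 0.091  0.036 ]
frontR [ 0.485  -0.0938  0.03  ]
frontL [0.487  0.0773 0.03  ]
sR [ 0.4716 -0.0951  0.062 ]
sL [0.4753 0.0745 0.062 ]
wallR [ 0.5733 -0.1533  0.036 ]
wallL [0.5787 0.1276 0.036 ]
inR [ 0.5538 -0.1     0.036 ]
inL [0.558  0.0759 0.036 ]
lipR [ 0.4565 -0.1162  0.036 ]
bayLowR [ 0.5537 -0.0989  0.022 ]
bayLowL [0.5587 0.0795 0.022 ]
[-0.00597942  0.69449665 -0.01983356]
```

```bash
python3 -m pendant '{"offset":[[-0.02,0.15,-0.02],[-0.02,0.35,-0.02],[-0.02,0.5,-0.02],[-0.02,0.6,-0.02],[-0.02,0.65,-0.02],[-0.02,0.674,-0.02],[-0.02,0.674,-0.02],[-0.02,0.674,-0.02]],"turn":[[0,0,0],[0,0,0],[0,0,0],[0,0,0],[0,0,0],[0,0,0],[0,0,0],[0,0,0]]}'
python3 -c "
from h import *
print(manip.get_obs())"
```

```text
clock: 7.38
position: [0.5234, -0.0117, 0.0088]
ee_rot: [0.509, 0.494, -0.492, -0.505]
ft_force: [-0.6, -0.3, -1.0]
grip_width: 0.526
{'clock': 7.375, 'joint_pos': array([-0.59072618,  0.40710884,  0.61151545,  1.97653749, -0.30686154,
        0.84377069,  1.73068018]), 'joint_velocities': array([-0.00229884,  0.00120655,  0.00048572,  0.00071725, -0.00017761,
        0.00108757,  0.00098097]), 'tau': array([ 1.01578622e-01, -4.83165944e+01,  9.35960770e+00, -2.89298773e+01,
        1.87041733e-02, -2.17919826e-02,  2.70807024e-03]), 'position': array([ 0.52344494, -0.01173649,  0.00879824]), 'ee_rot': array([ 0.50865529,  0.49404865, -0.49198866, -0.50510681]), 'ft_force': array([-0.557458  , -0.34851546, -1.01284663]), 'torque': array([0.02868015, 0.07541871, 0.03743953]), 'grip_width': 0.5261797165452794}
```

```bash
python3 -m pendant '{"offset":[[0,0.008,0],[0,0.012,0],[0,0.012,0]],"turn":[[0,0,0],[0,0,0],[0,0,0]]}'
python3 -m pendant '{"offset":[[0,0,0],[0,0,0],[0,0,0],[0,0,0],[0,0,0]],"turn":[[0,0,0],[0,0,0],[0,0,0],[0,0,0],[0,0,0]]}' 85
python3 -m pendant '{"offset":[[0,-0.1,0],[0,-0.25,0],[0,-0.45,0],[0,-0.6,0],[0,-0.68,0],[0,-0.68,0]],"turn":[[0,0,0],[0,0,0],[0,0,0],[0,0,0],[0,0,0],[0,0,0]]}'
python3 look.py pics/w4.png
```

```text
clock: 7.75
position: [0.5237, -0.0116, 0.0068]
ee_rot: [0.509, 0.494, -0.492, -0.505]
ft_force: [-1.0, 0.3, 5.2]
grip_width: 0.526
clock: 8.38
position: [0.5237, -0.0117, 0.0067]
ee_rot: [0.509, 0.494, -0.492, -0.505]
ft_force: [-0.4, -0.2, -0.0]
grip_width: 0.849
clock: 9.12
position: [0.5233, -0.0113, 0.1431]
ee_rot: [0.509, 0.495, -0.491, -0.505]
ft_force: [0.2, -0.2, -0.8]
grip_width: 0.85
[ 0.52327655 -0.01129903  0.14312804] [  8.3563004  185.64126875]
```

View pics/w4.png

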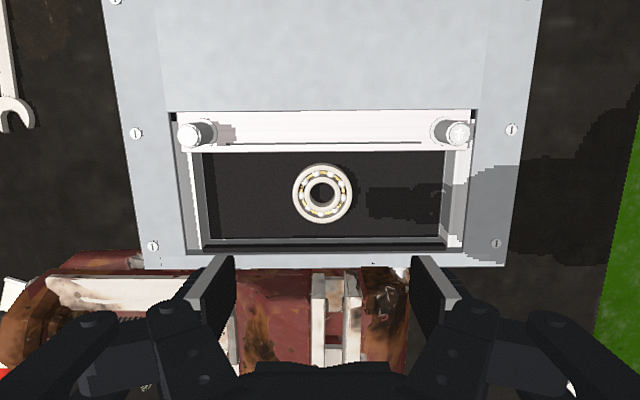

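Bearing lies flat in the bay at (322,193), released. Stud tops at (190,134) right and (459,133) left.

```bash
python3 - <<'E'
from h import *
o=manip.get_obs();m=wm(o)
L=ray(m,(459,133),.062);R=ray(m,(190,134),.062);print('sL',L,'sR',R,'front',ray(m,(322,151),.030),'bearing',ray(m,(322,193),.018),'strip',ray(m,(322,239),.022),ray(m,(322,239),.031),ray(m,(322,250),.036))
print(delta([L[0]-.027,L[1],.046]),delta([R[0]-.027,R[1],.046]))
E
```

```text
sL [0.47339946 0.07374618 0.062     ] sR [ 0.46925136 -0.09395897  0.062     ] front [ 0.48595996 -0.01207333  0.03      ] bearing [ 0.52004642 -0.01306025  0.018     ] strip [ 0.55684844 -0.01410842  0.022     ] [ 0.55338312 -0.01400012  0.031     ] [ 0.56041237 -0.01419598  0.036     ]
[0.41507937 0.47811207 0.39561545] [-0.42369948  0.47894233  0.39339695]
```

```bash
python3 -m pendant '{"offset":[[0.15,0,0.15],[0.3,0,0.3],[0.415,0,0.395],[0.415,0.15,0.395],[0.415,0.35,0.395],[0.415,0.45,0.395],[0.415,0.48,0.395],[0.415,0.48,0.395],[0.415,0.48,0.395]],"turn":[[0,0,0],[0,0,0],[0,0,0],[0,0,0],[0,0,0],[0,0,0],[0,0,0],[0,0,0],[0,0,0]]}' 0 40
python3 -m pendant '{"offset":[[0,0,-0.015],[0,0,-0.03],[0,0,-0.045],[0,0,-0.055],[0,0,-0.055]],"turn":[[0,0,0],[0,0,0],[0,0,0],[0,0,0],[0,0,0]]}'
```

```text
clock: 10.3
position: [0.447, 0.0738, 0.0462]
ee_rot: [0.509, 0.495, -0.492, -0.505]
ft_force: [0.5, 0.4, 0.3]
grip_width: 0.003
clock: 10.92
position: [0.458, 0.0735, 0.0462]
ee_rot: [0.509, 0.494, -0.492, -0.505]
ft_force: [-2.2, 0.3, 1.1]
grip_width: 0.003
```

```bash
for i in 1; do python3 -m pendant '{"offset":[[0,0,-0.007],[0,0,-0.01],[0,0,-0.01]],"turn":[[0,0,0],[0,0,0],[0,0,0]]}'; done; python3 -m pendant '{"offset":[[0,0,-0.006],[0,0,-0.006]],"turn":[[0,0,0],[0,0,0]]}'
```

```text
clock: 11.3
position: [0.46, 0.0734, 0.0462]
ee_rot: [0.509, 0.494, -0.492, -0.505]
ft_force: [-1.7, -0.5, 0.9]
grip_width: -0.003
clock: 11.55
position: [0.4614, 0.0734, 0.0462]
ee_rot: [0.509, 0.495, -0.492, -0.505]
ft_force: [-1.5, -0.4, -0.7]
grip_width: -0.002
```

```bash
python3 -m pendant '{"offset":[[0,0,-0.007],[0,0,-0.008]],"turn":[[0,0,0],[0,0,0]]}'; python3 -m pendant '{"offset":[[0,0,-0.007],[0,0,-0.007]],"turn":[[0,0,0],[0,0,0]]}'
```

```text
clock: 11.8
position: [0.4631, 0.0733, 0.0462]
ee_rot: [0.509, 0.495, -0.492, -0.505]
ft_force: [-1.7, 0.4, 0.1]
grip_width: 0.001
clock: 12.05
position: [0.4648, 0.0733, 0.0462]
ee_rot: [0.509, 0.495, -0.491, -0.505]
ft_force: [0.7, -0.7, -0.5]
grip_width: 0.004
```

```bash
python3 -m pendant '{"offset":[[0,0,-0.007],[0,0,-0.007]],"turn":[[0,0,0],[0,0,0]]}'; python3 -m pendant '{"offset":[[0,0,-0.006],[0,0,-0.006]],"turn":[[0,0,0],[0,0,0]]}'
```

```text
clock: 12.3
position: [0.4664, 0.0732, 0.0463]
ee_rot: [0.509, 0.495, -0.491, -0.505]
ft_force: [0.1, 0.5, -0.9]
grip_width: 0.002
clock: 12.55
position: [0.4677, 0.0732, 0.0463]
ee_rot: [0.509, 0.495, -0.491, -0.505]
ft_force: [-0.3, 0.0, -1.4]
grip_width: -0.001
```

```bash
python3 look.py pics/w5.png
```

```text
[0.46772161 0.0732025  0.04630691] [-257.32558209  321.51419281]
```

View pics/w5.png

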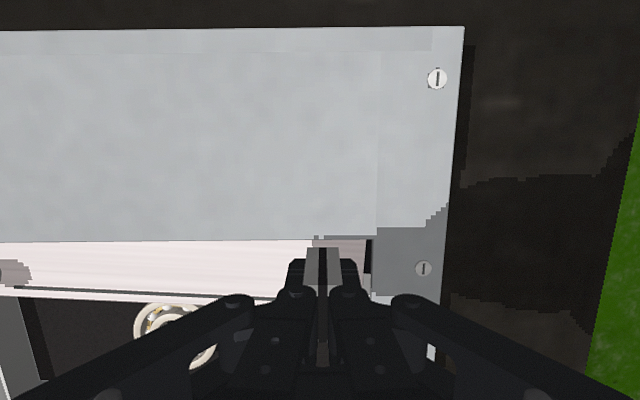

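Left end is ahead: front edge from about (20,296) to (130,303) while the cover edge is level (242→238); so the stud is in contact and running freely.

```bash
python3 - <<'E'
from h import *
m=wm(manip.get_obs());p=np.load('/tmp/w.npz')['p'];g=cv2.cvtColor(p,cv2.COLOR_RGB2GRAY).astype(int)
P=[]
for c in range(60,220,20):
    col=g[275:315,c]; r=275+np.argmin(np.diff(col)); X=ray(m,(c,r+.5),.030);P.append(X);print(c,r,X.round(4))
P=np.array(P);print(np.degrees(np.arctan(np.polyfit(P[:,1],P[:,0],1)[0])))
a=ray(m,(10,242),.036);b=ray(m,(300,239),.036);print(a,b,np.degrees(np.arctan((b-a)[0]/(b-a)[1])))
E
```

```text
60 297 [ 0.4899 -0.0625  0.03  ]
80 298 [ 0.4908 -0.0525  0.03  ]
100 299 [ 0.4917 -0.0424  0.03  ]
120 289 [ 0.4863 -0.0312  0.03  ]
140 290 [ 0.4872 -0.0212  0.03  ]
160 291 [ 0.488  -0.0111  0.03  ]
180 292 [ 0.4889 -0.0011  0.03  ]
200 293 [0.4897 0.009  0.03  ]
-1.4808149565622868
[ 0.45700376 -0.07398057  0.036     ] [0.45938591 0.06144247 0.036     ] 1.007753874017333
```

Skew is ~4° with no bind, so bind lies at >4°. I'll work within ±3.5°. Now the right stud.

```bash
python3 -m pendant '{"offset":[[0,0,0.06],[-0.2,0,0.1],[-0.45,0,0.1],[-0.7,0,0.1],[-0.83,0,0.1],[-0.83,0,0.08],[-0.83,0,0.065]],"turn":[[0,0,0],[0,0,0],[0,0,0],[0,0,0],[0,0,0],[0,0,0],[0,0,0]]}'; python3 -m pendant '{"offset":[[0,0,-0.012],[0,0,-0.024],[0,0,-0.036],[0,0,-0.048]],"turn":[[0,0,0],[0,0,0],[0,0,0],[0,0,0]]}';  python3 -m pendant '{"offset":[[0,0,-0.014],[0,0,-0.028],[0,0,-0.035]],"turn":[[0,0,0],[0,0,0],[0,0,0]]}'
```

```text
clock: 13.48
position: [0.4503, -0.0915, 0.0464]
ee_rot: [0.509, 0.495, -0.491, -0.505]
ft_force: [-0.3, -0.8, -0.5]
grip_width: 0.001
clock: 13.98
position: [0.4597, -0.0917, 0.0463]
ee_rot: [0.509, 0.495, -0.491, -0.505]
ft_force: [-2.3, 1.0, 0.2]
grip_width: -0.004
clock: 14.35
position: [0.467, -0.0919, 0.0464]
ee_rot: [0.509, 0.495, -0.491, -0.505]
ft_force: [-1.1, 0.4, -0.3]
grip_width: 0.002
```

```bash
python3 -m pendant '{"offset":[[0,0,-0.014],[0,0,-0.028],[0,0,-0.034]],"turn":[[0,0,0],[0,0,0],[0,0,0]]}'; python3 -m pendant '{"offset":[[0,0,0.06],[0.2,0,0.09],[0.45,0,0.09],[0.7,0,0.09],[0.83,0,0.09],[0.83,0,0.08],[0.83,0,0.08]],"turn":[[0,0,0],[0,0,0],[0,0,0],[0,0,0],[0,0,0],[0,0,0],[0,0,0]]}'; python3 -m pendant '{"offset":[[0,0,-0.014],[0,0,-0.028],[0,0,-0.042],[0,0,-0.056]],"turn":[[0,0,0],[0,0,0],[0,0,0],[0,0,0]]}'
```

```text
clock: 14.72
position: [0.474, -0.0921, 0.0464]
ee_rot: [0.509, 0.495, -0.492, -0.505]
ft_force: [-1.7, -0.1, -0.1]
grip_width: 0.001
clock: 15.6
position: [0.4623, 0.0734, 0.0463]
ee_rot: [0.509, 0.495, -0.491, -0.505]
ft_force: [0.5, -0.3, 0.7]
grip_width: 0.003
clock: 16.1
position: [0.4733, 0.0729, 0.0462]
ee_rot: [0.509, 0.494, -0.492, -0.505]
ft_force: [-2.7, -0.8, 2.6]
grip_width: 0.0
```

```bash
python3 -m pendant '{"offset":[[0,0,-0.014],[0,0,-0.028],[0,0,-0.042]],"turn":[[0,0,0],[0,0,0],[0,0,0]]}'; python3 -m pendant '{"offset":[[0,0,-0.014],[0,0,-0.028],[0,0,-0.034]],"turn":[[0,0,0],[0,0,0],[0,0,0]]}'
```

```text
clock: 16.48
position: [0.4819, 0.0727, 0.0462]
ee_rot: [0.509, 0.494, -0.492, -0.505]
ft_force: [-1.7, -0.3, -0.1]
grip_width: 0.005
clock: 16.85
position: [0.4889, 0.0724, 0.0462]
ee_rot: [0.509, 0.494, -0.492, -0.505]
ft_force: [-1.8, 0.2, -0.3]
grip_width: 0.002
```

```bash
python3 -m pendant '{"offset":[[0,0,0.06],[-0.2,0,0.09],[-0.45,0,0.09],[-0.7,0,0.09],[-0.83,0,0.09],[-0.83,0,0.075],[-0.83,0,0.07]],"turn":[[0,0,0],[0,0,0],[0,0,0],[0,0,0],[0,0,0],[0,0,0],[0,0,0]]}'; python3 -m pendant '{"offset":[[0,0,-0.014],[0,0,-0.028],[0,0,-0.042],[0,0,-0.056],[0,0,-0.07]],"turn":[[0,0,0],[0,0,0],[0,0,0],[0,0,0],[0,0,0]]}';  python3 -m pendant '{"offset":[[0,0,-0.014],[0,0,-0.028],[0,0,-0.04]],"turn":[[0,0,0],[0,0,0],[0,0,0]]}'
```

```text
clock: 17.73
position: [0.4704, -0.0921, 0.0463]
ee_rot: [0.509, 0.495, -0.492, -0.505]
ft_force: [-0.0, 0.3, 0.3]
grip_width: -0.001
clock: 18.35
position: [0.4844, -0.0925, 0.0463]
ee_rot: [0.509, 0.495, -0.492, -0.505]
ft_force: [-1.6, 0.8, 0.9]
grip_width: 0.001
clock: 18.73
position: [0.4926, -0.0927, 0.0463]
ee_rot: [0.509, 0.495, -0.492, -0.505]
ft_force: [-1.4, 0.7, 0.4]
grip_width: 0.003
```

```bash
python3 -m pendant '{"offset":[[0,0,0.06],[0.2,0,0.09],[0.45,0,0.09],[0.7,0,0.09],[0.83,0,0.09],[0.83,0,0.06],[0.83,0,0.055]],"turn":[[0,0,0],[0,0,0],[0,0,0],[0,0,0],[0,0,0],[0,0,0],[0,0,0]]}'; python3 -m pendant '{"offset":[[0,0,-0.014],[0,0,-0.028],[0,0,-0.042],[0,0,-0.056],[0,0,-0.07]],"turn":[[0,0,0],[0,0,0],[0,0,0],[0,0,0],[0,0,0]]}';  python3 -m pendant '{"offset":[[0,0,-0.014],[0,0,-0.028],[0,0,-0.034]],"turn":[[0,0,0],[0,0,0],[0,0,0]]}'
```

```text
clock: 19.6
position: [0.4863, 0.0726, 0.0462]
ee_rot: [0.509, 0.495, -0.491, -0.505]
ft_force: [0.1, -0.2, 0.0]
grip_width: 0.0
clock: 20.23
position: [0.5003, 0.0721, 0.0463]
ee_rot: [0.509, 0.494, -0.491, -0.505]
ft_force: [-1.8, 0.8, 0.5]
grip_width: 0.002
clock: 20.6
position: [0.5074, 0.0719, 0.0463]
ee_rot: [0.509, 0.494, -0.491, -0.505]
ft_force: [-2.4, 0.2, 2.3]
grip_width: 0.002
```

```bash
python3 -m pendant '{"offset":[[0,0,0.06],[-0.2,0,0.09],[-0.45,0,0.09],[-0.7,0,0.09],[-0.83,0,0.09],[-0.83,0,0.075],[-0.83,0,0.07]],"turn":[[0,0,0],[0,0,0],[0,0,0],[0,0,0],[0,0,0],[0,0,0],[0,0,0]]}'; python3 -m pendant '{"offset":[[0,0,-0.014],[0,0,-0.028],[0,0,-0.042],[0,0,-0.056],[0,0,-0.065]],"turn":[[0,0,0],[0,0,0],[0,0,0],[0,0,0],[0,0,0]]}';  python3 -m pendant '{"offset":[[0,0,-0.012],[0,0,-0.024],[0,0,-0.034]],"turn":[[0,0,0],[0,0,0],[0,0,0]]}'
```

```text
clock: 21.48
position: [0.4888, -0.0927, 0.0464]
ee_rot: [0.509, 0.495, -0.491, -0.505]
ft_force: [-0.0, 0.7, -0.0]
grip_width: 0.002
clock: 22.1
position: [0.5018, -0.0931, 0.0464]
ee_rot: [0.509, 0.495, -0.492, -0.505]
ft_force: [-1.4, -0.3, 0.5]
grip_width: 0.001
clock: 22.48
position: [0.5088, -0.0933, 0.0464]
ee_rot: [0.509, 0.495, -0.492, -0.505]
ft_force: [-0.9, 0.4, 0.2]
grip_width: 0.001
```

```bash
python3 -m pendant '{"offset":[[0,0,0.06],[0.2,0,0.09],[0.45,0,0.09],[0.7,0,0.09],[0.83,0,0.09],[0.83,0,0.06],[0.83,0,0.05]],"turn":[[0,0,0],[0,0,0],[0,0,0],[0,0,0],[0,0,0],[0,0,0],[0,0,0]]}'; python3 -m pendant '{"offset":[[0,0,-0.012],[0,0,-0.024],[0,0,-0.036],[0,0,-0.045],[0,0,-0.05]],"turn":[[0,0,0],[0,0,0],[0,0,0],[0,0,0],[0,0,0]]}';  python3 -m pendant '{"offset":[[0,0,-0.005],[0,0,-0.01]],"turn":[[0,0,0],[0,0,0]]}'; python3 -m pendant '{"offset":[[0,0,-0.005],[0,0,-0.008]],"turn":[[0,0,0],[0,0,0]]}'
```

```text
clock: 23.35
position: [0.5035, 0.072, 0.0463]
ee_rot: [0.509, 0.495, -0.491, -0.505]
ft_force: [0.8, -0.9, 0.4]
grip_width: -0.002
clock: 23.98
position: [0.5133, 0.0716, 0.0463]
ee_rot: [0.509, 0.494, -0.491, -0.505]
ft_force: [-3.1, 0.5, 1.8]
grip_width: 0.001
clock: 24.22
position: [0.5153, 0.0716, 0.0463]
ee_rot: [0.509, 0.494, -0.491, -0.505]
ft_force: [-2.1, 0.8, 0.5]
grip_width: 0.001
clock: 24.48
position: [0.5169, 0.0716, 0.0463]
ee_rot: [0.509, 0.494, -0.491, -0.505]
ft_force: [-2.9, -0.4, 2.6]
grip_width: -0.001
```

```bash
python3 -m pendant '{"offset":[[0,0,-0.004],[0,0,-0.007]],"turn":[[0,0,0],[0,0,0]]}'; python3 -m pendant '{"offset":[[0,0,-0.004],[0,0,-0.006]],"turn":[[0,0,0],[0,0,0]]}'; python3 -m pendant '{"offset":[[0,0,-0.003],[0,0,-0.005]],"turn":[[0,0,0],[0,0,0]]}'
```

```text
clock: 24.72
position: [0.5184, 0.0715, 0.0463]
ee_rot: [0.509, 0.494, -0.492, -0.505]
ft_force: [-2.1, -1.0, 1.3]
grip_width: 0.0
clock: 24.98
position: [0.5197, 0.0714, 0.0463]
ee_rot: [0.509, 0.494, -0.491, -0.505]
ft_force: [-2.4, -0.6, 1.4]
grip_width: 0.0
clock: 25.22
position: [0.5207, 0.0714, 0.0463]
ee_rot: [0.509, 0.494, -0.491, -0.505]
ft_force: [-2.5, 0.2, 1.1]
grip_width: 0.003
```

```bash
python3 -m pendant '{"offset":[[0,0,0.06],[-0.2,0,0.09],[-0.45,0,0.09],[-0.7,0,0.09],[-0.83,0,0.09],[-0.83,0,0.075],[-0.83,0,0.06]],"turn":[[0,0,0],[0,0,0],[0,0,0],[0,0,0],[0,0,0],[0,0,0],[0,0,0]]}'; python3 -m pendant '{"offset":[[0,0,-0.012],[0,0,-0.024],[0,0,-0.03],[0,0,-0.036]],"turn":[[0,0,0],[0,0,0],[0,0,0],[0,0,0]]}';  python3 -m pendant '{"offset":[[0,0,-0.006],[0,0,-0.012]],"turn":[[0,0,0],[0,0,0]]}';  python3 -m pendant '{"offset":[[0,0,-0.005],[0,0,-0.01]],"turn":[[0,0,0],[0,0,0]]}'
```

```text
clock: 26.1
position: [0.5042, -0.0932, 0.0464]
ee_rot: [0.509, 0.495, -0.491, -0.505]
ft_force: [0.4, -0.0, -0.2]
grip_width: 0.001
clock: 26.6
position: [0.5111, -0.0932, 0.0464]
ee_rot: [0.509, 0.495, -0.492, -0.505]
ft_force: [-2.4, 0.5, 1.4]
grip_width: -0.003
clock: 26.85
position: [0.5133, -0.0934, 0.0463]
ee_rot: [0.509, 0.494, -0.492, -0.505]
ft_force: [-1.9, 0.7, 0.8]
grip_width: -0.003
clock: 27.1
position: [0.5153, -0.0934, 0.0463]
ee_rot: [0.509, 0.494, -0.492, -0.505]
ft_force: [-2.1, 0.0, 1.1]
grip_width: -0.002
```

```bash
python3 -m pendant '{"offset":[[0,0,-0.004],[0,0,-0.008]],"turn":[[0,0,0],[0,0,0]]}';  python3 -m pendant '{"offset":[[0,0,-0.004],[0,0,-0.007]],"turn":[[0,0,0],[0,0,0]]}'; python3 -m pendant '{"offset":[[0,0,-0.003],[0,0,-0.005]],"turn":[[0,0,0],[0,0,0]]}'
```

```text
clock: 27.35
position: [0.5169, -0.0935, 0.0463]
ee_rot: [0.509, 0.494, -0.492, -0.505]
ft_force: [-1.7, 0.1, 0.9]
grip_width: -0.002
clock: 27.6
position: [0.5184, -0.0935, 0.0463]
ee_rot: [0.509, 0.494, -0.492, -0.505]
ft_force: [-1.9, 0.6, 1.0]
grip_width: -0.002
clock: 27.85
position: [0.5195, -0.0935, 0.0463]
ee_rot: [0.509, 0.494, -0.492, -0.505]
ft_force: [-1.3, -0.1, 0.1]
grip_width: 0.001
```

Now the left again, slowly toward the strip.

```bash
python3 -m pendant '{"offset":[[0,0,0.06],[0.2,0,0.09],[0.45,0,0.09],[0.7,0,0.09],[0.83,0,0.09],[0.83,0,0.06],[0.83,0,0.045]],"turn":[[0,0,0],[0,0,0],[0,0,0],[0,0,0],[0,0,0],[0,0,0],[0,0,0]]}'; python3 -m pendant '{"offset":[[0,0,-0.01],[0,0,-0.02],[0,0,-0.026],[0,0,-0.03]],"turn":[[0,0,0],[0,0,0],[0,0,0],[0,0,0]]}';  python3 -m pendant '{"offset":[[0,0,-0.003],[0,0,-0.005]],"turn":[[0,0,0],[0,0,0]]}'; python3 -m pendant '{"offset":[[0,0,-0.003],[0,0,-0.005]],"turn":[[0,0,0],[0,0,0]]}'
```

```text
clock: 28.72
position: [0.5152, 0.0717, 0.0462]
ee_rot: [0.509, 0.494, -0.492, -0.505]
ft_force: [-0.1, -0.5, 0.3]
grip_width: 0.0
clock: 29.22
position: [0.5213, 0.0713, 0.0462]
ee_rot: [0.509, 0.494, -0.491, -0.505]
ft_force: [0.3, -0.4, 0.2]
grip_width: 0.002
clock: 29.48
position: [0.5222, 0.0713, 0.0462]
ee_rot: [0.509, 0.494, -0.492, -0.505]
ft_force: [-0.6, 0.1, -0.4]
grip_width: 0.004
clock: 29.72
position: [0.5229, 0.0713, 0.0461]
ee_rot: [0.509, 0.494, -0.492, -0.505]
ft_force: [-2.5, -0.2, 0.9]
grip_width: 0.0
```

```bash
python3 -m pendant '{"offset":[[0,0,-0.003],[0,0,-0.006]],"turn":[[0,0,0],[0,0,0]]}';  python3 -m pendant '{"offset":[[0,0,-0.003],[0,0,-0.006]],"turn":[[0,0,0],[0,0,0]]}'; python3 -m pendant '{"offset":[[0,0,-0.003],[0,0,-0.005]],"turn":[[0,0,0],[0,0,0]]}'
```

```text
clock: 29.98
position: [0.524, 0.0713, 0.0461]
ee_rot: [0.509, 0.494, -0.492, -0.505]
ft_force: [-2.4, -0.0, 2.7]
grip_width: -0.0
clock: 30.22
position: [0.5252, 0.0712, 0.0461]
ee_rot: [0.509, 0.494, -0.492, -0.505]
ft_force: [-3.1, 0.5, 1.6]
grip_width: 0.005
clock: 30.48
position: [0.5263, 0.0712, 0.0461]
ee_rot: [0.509, 0.494, -0.492, -0.505]
ft_force: [-1.9, 0.3, 1.7]
grip_width: 0.0
```

```bash
python3 -m pendant '{"offset":[[0,0,-0.003],[0,0,-0.005]],"turn":[[0,0,0],[0,0,0]]}';  python3 -m pendant '{"offset":[[0,0,-0.003],[0,0,-0.005]],"turn":[[0,0,0],[0,0,0]]}'; python3 -m pendant '{"offset":[[0,0,-0.003],[0,0,-0.005]],"turn":[[0,0,0],[0,0,0]]}'
```

```text
clock: 30.72
position: [0.5273, 0.0711, 0.0461]
ee_rot: [0.509, 0.494, -0.492, -0.505]
ft_force: [-2.6, -0.7, 2.2]
grip_width: 0.001
clock: 30.98
position: [0.5283, 0.0711, 0.0461]
ee_rot: [0.509, 0.494, -0.492, -0.505]
ft_force: [-3.6, 0.8, 3.1]
grip_width: -0.0
clock: 31.22
position: [0.5286, 0.0712, 0.046]
ee_rot: [0.508, 0.494, -0.492, -0.506]
ft_force: [-8.3, 1.1, 6.9]
grip_width: -0.002
```

```bash
python3 -m pendant '{"offset":[[0,0,-0.004],[0,0,-0.006],[0,0,-0.006]],"turn":[[0,0,0],[0,0,0],[0,0,0]]}'
```

```text
clock: 31.6
position: [0.5287, 0.0712, 0.0458]
ee_rot: [0.508, 0.493, -0.493, -0.506]
ft_force: [-8.2, 0.7, 6.4]
grip_width: -0.001
```

```bash
python3 -m pendant '{"offset":[[0,0,-0.005],[0,0,-0.007],[0,0,-0.009],[0,0,-0.009]],"turn":[[0,0,0],[0,0,0],[0,0,0],[0,0,0]]}'
```

```text
clock: 32.1
position: [0.5289, 0.0712, 0.0455]
ee_rot: [-0.507, -0.492, 0.494, 0.507]
ft_force: [-10.5, -0.3, 8.3]
grip_width: 0.0
```

```bash
python3 -m pendant '{"offset":[[0,-0.004,-0.006],[0,-0.004,-0.009],[0,-0.004,-0.011],[0,-0.004,-0.011]],"turn":[[0,0,0],[0,0,0],[0,0,0],[0,0,0]]}'
```

```text
clock: 32.6
position: [0.5291, 0.0713, 0.0458]
ee_rot: [-0.505, -0.491, 0.495, 0.508]
ft_force: [-11.5, -0.0, 7.6]
grip_width: -0.004
```

```bash
python3 -m pendant '{"offset":[[0,-0.006,-0.008],[0,-0.006,-0.011],[0,-0.006,-0.0135],[0,-0.006,-0.0135]],"turn":[[0,0,0],[0,0,0],[0,0,0],[0,0,0]]}'; python3 -c "
from h import *
o=manip.get_obs();print(Ro.from_quat(o['ee_rot']).as_matrix().round(3),o['torque'])"
```

```text
clock: 33.1
position: [0.5291, 0.0712, 0.046]
ee_rot: [-0.504, -0.49, 0.496, 0.51]
ft_force: [-12.5, -0.0, 4.0]
grip_width: 0.0
[[ 0.028 -0.013 -1.   ]
 [ 1.    -0.001  0.028]
 [-0.001 -1.     0.013]] [0.13686038 2.61011235 0.03593042]
```

```bash
python3 -m pendant '{"offset":[[0,-0.005,-0.01],[0,-0.005,-0.014],[0,-0.005,-0.0165],[0,-0.005,-0.0165]],"turn":[[0,0,0],[0,0,0],[0,0,0],[0,0,0]]}'
```

```text
clock: 33.6
position: [0.5291, 0.0712, 0.0459]
ee_rot: [-0.502, -0.488, 0.498, 0.511]
ft_force: [-16.0, 0.6, 7.8]
grip_width: 0.006
```

```bash
python3 -m pendant '{"offset":[[0,0,0.06],[-0.2,0,0.09],[-0.45,0,0.09],[-0.7,0,0.09],[-0.83,0,0.09],[-0.83,0,0.075],[-0.83,0,0.06]],"turn":[[0,0,0],[-0.02,0,0],[-0.025,0,0],[-0.025,0,0],[-0.025,0,0],[-0.025,0,0],[-0.025,0,0]]}'; python3 -m pendant '{"offset":[[0,0,-0.01],[0,0,-0.02],[0,0,-0.03],[0,0,-0.036]],"turn":[[0,0,0],[0,0,0],[0,0,0],[0,0,0]]}'; python3 -m pendant '{"offset":[[0,0,-0.004],[0,0,-0.006]],"turn":[[0,0,0],[0,0,0]]}'; python3 -c "
from h import *
o=manip.get_obs();print(Ro.from_quat(o['ee_rot']).as_matrix().round(3))"
```

```text
clock: 34.48
position: [0.5132, -0.0935, 0.0465]
ee_rot: [0.507, 0.493, -0.493, -0.506]
ft_force: [0.4, 0.8, -0.5]
grip_width: -0.003
clock: 34.98
position: [0.5205, -0.0935, 0.0464]
ee_rot: [0.507, 0.493, -0.494, -0.506]
ft_force: [0.6, 0.0, 0.4]
grip_width: -0.004
clock: 35.22
position: [0.5213, -0.0936, 0.0463]
ee_rot: [0.507, 0.493, -0.494, -0.506]
ft_force: [-2.9, 0.2, 1.0]
grip_width: -0.002
[[ 0.026 -0.    -1.   ]
 [ 1.    -0.001  0.026]
 [-0.001 -1.     0.   ]]
```

```bash
python3 -m pendant '{"offset":[[0,0,-0.004],[0,0,-0.006]],"turn":[[0,0,0],[0,0,0]]}';  python3 -m pendant '{"offset":[[0,0,-0.003],[0,0,-0.006]],"turn":[[0,0,0],[0,0,0]]}'; python3 -m pendant '{"offset":[[0,0,-0.003],[0,0,-0.005]],"turn":[[0,0,0],[0,0,0]]}'; python3 -m pendant '{"offset":[[0,0,-0.003],[0,0,-0.005]],"turn":[[0,0,0],[0,0,0]]}'
```

```text
clock: 35.48
position: [0.5225, -0.0937, 0.0463]
ee_rot: [0.507, 0.493, -0.494, -0.506]
ft_force: [-1.9, 0.4, 0.9]
grip_width: 0.001
clock: 35.72
position: [0.5237, -0.0937, 0.0463]
ee_rot: [0.507, 0.493, -0.494, -0.506]
ft_force: [-2.7, 0.2, 1.6]
grip_width: 0.001
clock: 35.98
position: [0.5247, -0.0937, 0.0463]
ee_rot: [0.507, 0.493, -0.494, -0.506]
ft_force: [-2.3, 0.0, 1.9]
grip_width: -0.002
clock: 36.22
position: [0.5257, -0.0938, 0.0463]
ee_rot: [0.507, 0.493, -0.494, -0.506]
ft_force: [-3.2, 0.1, 2.3]
grip_width: -0.001
```

```bash
python3 -m pendant '{"offset":[[0,0,-0.003],[0,0,-0.005]],"turn":[[0,0,0],[0,0,0]]}';  python3 -m pendant '{"offset":[[0,0,-0.003],[0,0,-0.005]],"turn":[[0,0,0],[0,0,0]]}'
```

```text
clock: 36.48
position: [0.5259, -0.0938, 0.0461]
ee_rot: [-0.506, -0.493, 0.494, 0.507]
ft_force: [-8.2, 0.5, 7.4]
grip_width: 0.003
clock: 36.72
position: [0.5259, -0.094, 0.046]
ee_rot: [-0.506, -0.492, 0.494, 0.508]
ft_force: [-9.1, 1.2, 6.2]
grip_width: 0.0
```

```bash
python3 -m pendant '{"offset":[[0,-0.005,-0.007],[0,-0.005,-0.01],[0,-0.005,-0.013],[0,-0.005,-0.013]],"turn":[[0,0,0],[0,0,0],[0,0,0],[0,0,0]]}'; python3 -m pendant '{"offset":[[0,-0.005,-0.01],[0,-0.005,-0.014],[0,-0.005,-0.0155],[0,-0.005,-0.0155]],"turn":[[0,0,0],[0,0,0],[0,0,0],[0,0,0]]}'
```

```text
clock: 37.22
position: [0.5263, -0.0941, 0.0463]
ee_rot: [-0.504, -0.491, 0.495, 0.509]
ft_force: [-11.3, 1.2, 6.1]
grip_width: -0.001
clock: 37.72
position: [0.5264, -0.0942, 0.0463]
ee_rot: [-0.503, -0.489, 0.497, 0.511]
ft_force: [-13.4, 2.1, 8.0]
grip_width: -0.004
```

```bash
python3 -m pendant '{"offset":[[0,-0.006,-0.011],[0,-0.007,-0.015],[0,-0.007,-0.0175],[0,-0.007,-0.0175]],"turn":[[0,0,0],[0,0,0],[0,0,0],[0,0,0]]}'
```

```text
clock: 38.22
position: [0.5264, -0.0943, 0.0465]
ee_rot: [-0.501, -0.488, 0.498, 0.513]
ft_force: [-15.2, 0.8, 6.2]
grip_width: -0.001
```

```bash
python3 -m pendant '{"offset":[[0,0,0.06],[0,-0.1,0.1],[0.2,-0.3,0.1],[0.42,-0.5,0.05],[0.42,-0.6,0.02],[0.42,-0.6,0.02]],"turn":[[0,0,0],[-0.02,0,0],[-0.03,0,0],[-0.03,0,0],[-0.03,0,0],[-0.03,0,0]]}'; python3 look.py pics/w6.png
```

```text
clock: 38.98
position: [0.5288, -0.0101, 0.168]
ee_rot: [0.507, 0.495, -0.491, -0.506]
ft_force: [-1.3, -1.2, -0.3]
grip_width: 0.001
[ 0.52882315 -0.0101247   0.16804376] [ 29.1409209  173.84707485]
```

View pics/w6.png

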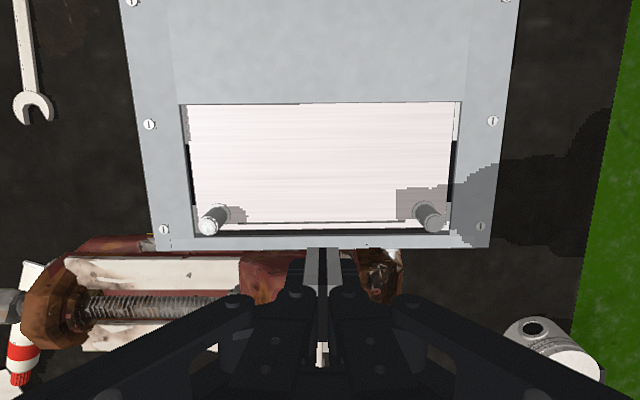

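Shutter is shut: front edge near row 225–230, stud tops about (208,227) and (433,224), bay covered.

```bash
python3 - <<'E'
from h import *
m=wm(manip.get_obs());p=np.load('/tmp/w.npz')['p'];g=cv2.cvtColor(p,cv2.COLOR_RGB2GRAY).astype(int)
print(g[215:250,320])
F=[];C=[];O=[]
for c in range(255,400,10):
    F.append(ray(m,(c,226+np.argmin(np.diff(g[226:236,c]))+.5),.030))
    C.append(ray(m,(c,95+np.argmax(np.abs(np.diff(g[95:110,c])))+.5),.036))
for n,A in(('front',F),('cover',C)):
    A=np.array(A);k=np.polyfit(A[:,1],A[:,0],1);print(n,'slope',k[0],'x at y=-.012',np.polyval(k,-.012),np.std(A[:,0]-np.polyval(k,A[:,1])))
print(ray(m,(208,227),.062),ray(m,(433,224.5),.062),ray(m,(320,248),.036))
E
```

```text
[237 236 233 230 229 239 187  98 150 240 239 233 240 208  90  22  42  42
  39  58  67 153 188 190 187 187 185 186 185 184 186 201 100   2  19]
front slope 0.015848494727569214 x at y=-.012 0.5583373084769879 0.00025345274226125613
cover slope 0.011817913765031295 x at y=-.012 0.4573677366585837 0.00024201537198003322
[ 0.54342424 -0.09752079  0.062     ] [0.54663826 0.0698113  0.062     ] [ 0.57343231 -0.01520926  0.036     ]
```

```bash
python3 -c "
from workcell import manip
print(manip.hand_in())"
```

```text
the job is handed in; nothing more can be done
None
```

The bearing is in the bay, the shutter is shut over it, and I handed the job in at about 39 s of the 72 s allowed. The hand-in gives no verdict.

- **Bearing:** I laid it flat in the bay and released it. A wrist picture before closing showed it about 52 mm ahead of the case's origin. The shutter hides it now, so I could not check it again.
- **Closing:** I pushed the two studs in turn, stopping each push by about 4° of skew so the shutter never bound. The pushes read about 1–4 N.
- **Pressing home:** I pressed the left end with 16 N and then the right end with 15 N of horizontal force. With the vertical part, the highest reading at the wrist was about 18 N, below the 22 N limit. I only have wrist readings at the end of each move, so the force on the strip itself was not measured.
- **Last check from above:** The shutter's front edge is about 91 mm ahead of the case's origin (79 mm needed) and square to about 0.004 rad. The arm had lifted clear.
- **Bystanders:** I did not touch the gear, the tape roll or the spark plug, but I did not take a final picture of them.
- **Disagreements:** The top and wrist cameras put the case 3–5 mm apart, so I used the wrist values. Each press also tilted the tool by about 1° and added 4–8 N vertically at the stud.

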